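# Sample tray under the moisture reader

### The arm

A 6-joint arm with a two-finger parallel gripper is mounted at the origin on the work surface. World frame = base frame: x ahead of the robot, y to its left, z up, the work surface at z = 0. Lengths are in m, angles in rad, forces in N, time in s.
With the tool pointing down it reaches from about 0.4 to 0.825 m from the base axis. Payload 7 kg.
Tool frame: the origin (TCP) lies at the very end of the fingers, on their centre line; the grasp point (between the pads) lies 19 mm behind it; z points along the fingers, y is the direction in which the jaws open and shut (so a half turn about z gives the same grasp; the last joint's range is limited). The gripper opens to 88 mm and grips with 3 to 60 N. Pads are 19 mm wide; open, the fingers measure 130 mm over their backs; the gripper's body (78 mm by 193 mm) begins 47 mm behind the grasp point.
Start: joints at [0.288, 0.359, 0.012, 0, -1.224, -0.288], TCP at [0.675, -0, 0.227] pointing down, gripper open.
Joint ranges: [-3.07, 3.07], [-1.43, 2.12], [-1.02, 1.25], [-3.03, 1.67], [-3.05, -0], [-3.03, 3.03]. Speed limits (rad/s): [2.39, 2.39, 3.01, 3.14, 3.14, 3.14].

### API

Orientations are given as [roll, pitch, yaw] about the fixed x, y, z axes, in that order (R = Rz(yaw) Ry(pitch) Rx(roll)).
In Python, from station import arm, eyes, job, outline_of gives the robot as it stands.
- The arm moves only by the tool apply_moves, never from a script. Its argument "moves" is a list of rows, each a list of 5 numbers: the opening, from -1 (shut) to 1 (fully open), then the shift along the tool's x, y, z in m, then the turn about the tool's z in rad. A call has 1 to 12 rows; each row shifts and turns the commanded pose from where the row before left it, along the tool's axes as they then stand; what a row does not reach is not made up. A row lasts 1/12 s, in which the tool goes at most 41.7 mm and 7.16 degrees, less where a joint would pass 70% of its speed; a pose out of reach is approached as far as the arm can. A call with a gripper value outside its range is refused whole. The fingers move at their own pace and stop on an object; "newtons" is the grip in N (left out, the last holds). Time passes only in rows, so rows that do not move let the fingers close. It gives the time, the measured TCP pose, the force and the opening at its end, in the units of the state.
- arm.get_state(): the state, without advancing time (a new reading comes with each control period).
- eyes.grab_frame(name): name is "scene" or "side" or "wrist"; returns a dict with "color" (480x640x3 uint8, red, green, blue), "z_map" (480x640 float32, m along the optical axis (not along the pixel's ray), 0 where there is no reading), "camera_matrix" (3x3 intrinsics, pixels), "k1" (the pictures are not rectified: a ray, as slopes to the right and down, at radius r is drawn at 1 + k1 r^2 times it, then the intrinsics apply), "extrinsics" (4x4, takes a point from camera to world coordinates). Camera axes: x right, y up, looking along -z (the intrinsics and any distortion apply to the point x, -y, -z); pixel columns grow to the right and rows downward; lengths in m; the calibration is good to about 2 mm. A picture is of the moment at which its call begins.
- job.job_done(): hands the job in, once; it reports no verdict.
Trained networks look in a picture, given as the dict that the camera call returned (one of the last four; its "shot" number tells which), for a name from the list of things; names that differ only in an ending like _2 or _b are one class to them, and where a whole thing is asked for, a point or a joint stands for the part that bears it (a point fixed in the world has none). Each returns a list of dicts, best first, with "score" (0 to 1); they miss things now and then, are a little off and sometimes report something else, mostly with a low value. They report only what shows in the picture. A call takes as long as a camera call. They do not tell look-alikes from the thing itself.
- outline_of(label, picture): "region" (480x640 bool, what is visible of it) and "extent" ([left, top, right, bottom] in pixels, round what is visible of it).
The state is a dict: "t": time; "q": joint angles; "qd": joint speeds; "joint_efforts": joint torques, N m; "eef_pos": TCP position; "ee_rot": TCP orientation; "force": force on the tool from outside, world axes, zero at the start; "moment": the same for the moment, N m; "width": finger opening in m.
Only numpy, scipy, OpenCV 4.12 (cv2) and the standard library are available. Lean on these libraries where they do the work, as an engineer would, in place of code of your own. Each camera call takes 0.05 s, during which the arm holds its last target.

### The job

Set the loaded sample tray on the moisture reader's bed, nose towards the tunnel, and push it gently through under the low gantry until it rests against the sprung buffer hidden inside, whose setting you can only find by feel. Press it home against the buffer with about 10 N for a second, never hard, then let go and leave it lying against the buffer; leave the bowl, jar and brush alone.

Things in the scene. Friction and masses are not known exactly. Their poses are not given: they have to be found in the camera images.
- reader: The moisture reader, fixed to the table. Origin on the table top under the middle of the tunnel mouth; x points into the tunnel (the push direction), z up. A flat low gantry (top 45 mm above the table) covers the tunnel; above it a white head rises to 120 mm, from x = 52 to 148 mm.
- bed_start (a point): Middle of the near edge of the reader's flat dark steel bed, on its top side. The bed is 6 mm thick, 100 mm wide, and runs from here (170 mm before the mouth) through the tunnel.
- mouth (a point): Middle of the tunnel mouth, on the bed's top side (6 mm above the table). The tunnel is 60 mm wide, its roof 21 mm above the bed, 150 mm long and closed behind. Two flared guides, 21 mm high, lead in from 36 mm before the mouth, where they stand about 86 mm apart.
- nearest_stop (a point): A point fixed in the tunnel, 86 mm past the mouth: the nearest place where the hidden buffer's free face can stand. It really stands 0 to 28 mm deeper, differently each time, unmeasured. The buffer (44 mm wide, 6 to 16 mm above the bed) yields 3 N per mm for 7 mm, then is solid; when the push ends it springs back, the tray still against it.
- tray_center (a point): Middle of the loose sample tray, half-way up its side walls (9 mm above its underside). White plastic, dark red dried fruit fixed inside, about 0.2 kg (varies), 150 mm long (x), 56 mm wide (y), side walls 18 mm high. Its x axis points to its nose. At its tail stands an upright push plate, 6 mm thick, 50 mm wide, 40 mm high. It can be gripped across its 56 mm width, or by the plate. It lies on the table, on the reader's left or right.
- tray_nose (a point): Middle of the tray's nose face (the low end that goes in first), 75 mm ahead of the tray's centre, 9 mm above its underside.
- tray_tail (a point): Middle of the outer face of the tray's upright push plate (the tail end), 75 mm behind the tray's centre, 20 mm above its underside. It stays outside the tunnel when the tray is home. Tray friction on the bed is 0.5 to 3 N.
- bowl: Bystander: steel bowl, 110 mm across, 45 mm high, beside the reader on the side where the tray is not. Origin at the centre of its underside.
- jar: Bystander: glass jar, 60 mm across, 85 mm high, at the right of the reader's head. Origin at the centre of its underside.
- brush: Bystander: hand brush, 160 mm long, lying at the left of the reader's head. Origin at its underside, handle to -x.
Not all that is in view belongs to the job. There is more than one size of the part that bears tray_center; the job needs the larger.

How it is judged:
On the way, in this order (a step that is already met when the one before it is completed fails the run):
1. the tray lies flat on the reader's bed, in line with the tunnel, nose before its mouth or at most 50 mm in (x of tray_nose in the frame of reader between -0.06 and 0.05 m and y of tray_center in the frame of reader between -0.02 and 0.02 m and z of tray_center in the frame of reader below 0.019 m and angle between tray_center's own z axis and vertical below 0.08 rad and contact force between tray and reader above 0.5 N), for 0.1 s.
2. the tray's nose is pressed against the hidden buffer with 5 to 16 N for half a second (x of tray_nose in the frame of reader above 0.084 m and contact force between tray and buffer between 5 and 16 N), for 0.5 s.
At the end, for the whole second after the job is handed in: The tray lies flat and at rest on the bed under the gantry, its nose against the hidden buffer (within 5 mm, sideways play included), released (x of tray_nose in the frame of reader above 0.084 m and horizontal distance between tray_nose and buffer_face below 0.005 m and z of tray_center in the frame of reader below 0.019 m and angle between tray_center's own z axis and vertical below 0.08 rad and linear speed of tray below 0.01 m/s); the robot touches nothing.
It fails at once if the tray is pushed against any part of the reader (buffer, gantry, guides) with more than 25 N while its nose is in the tunnel (x of tray_nose in the frame of reader above 0.005 m and contact force between tray and reader above 25 N).
It fails at once if the bowl is moved more than 30 mm (distance of bowl from where it was at the start of the episode above 0.03 m).
It fails at once if the jar is moved more than 30 mm (distance of jar from where it was at the start of the episode above 0.03 m).
It fails at once if the brush is moved more than 30 mm (distance of brush from where it was at the start of the episode above 0.03 m).
It also fails if it takes over 64 s, if anything falls off the work surface, if the arm or the gripper's body presses on something with over 40 N, if the wrist force passes 120 N, or if a joint passes its speed limit or range.

## Working session

There is one attempt and no reset: what is moved stays moved. The work goes in short steps, Python scripts to look and compute and a tool call to move; the robot and the scene stay as the last step left them, time stands still between calls to the robot, and variables do not carry over. Pictures are saved under pics/ and viewed, and the job is handed in when it is done.

Besides the shell and the picture viewer there is one more tool, called after "Request:" by a JSON object that holds its "api" and its "payload". apply_moves: Moves the arm, as the interface text tells. Its arguments: {"type":"object","properties":{"moves":{"type":"array","items":{"type":"array","items":{"type":"number"}}},"newtons":{"type":"number"}},"required":["moves"]}

```bash
mkdir -p pics; cat > h.py <<'E'
import numpy as np,cv2
from station import arm,eyes,job,outline_of
def save(p,n): cv2.imwrite('pics/'+n+'.png',p['color'][:,:,::-1])
def cloud(p):
    z=p['z_map'];K=p['camera_matrix'];k1=p['k1']
    v,u=np.mgrid[0:480,0:640]
    pts=np.stack([u.ravel(),v.ravel()],1).astype(np.float64)[:,None]
    n=cv2.undistortPoints(pts,np.array(K,float),np.array([k1,0,0,0.])).reshape(480,640,2)
    P=np.stack([n[...,0]*z,-n[...,1]*z,-z],-1)
    E=np.array(p['extrinsics']);W=P@E[:3,:3].T+E[:3,3]
    W[z==0]=np.nan
    return W
E
python3 - <<'E'
from h import *
print(arm.get_state())
for n in ['scene','side']:
    p=eyes.grab_frame(n);save(p,n+'0');W=cloud(p);np.save(n+'.npy',W);np.save(n+'c.npy',p['color'])
    print(n,p['extrinsics'],p['camera_matrix'],p['k1'])
    for l in ['reader','tray_center','bowl','jar','brush']:
        for d in outline_of(l,p):
            print(l,d['score'],d['extent'],np.nanmedian(W[d['region']],0))
            if l in('tray_center','reader'): np.save(f"{n}_{l}_{int(d['extent'][0])}.npy",d['region'])
E
```

```text
{'t': 0.0, 'q': array([ 2.88101121e-01,  3.59404308e-01,  1.10440177e-02, -3.68628291e-04,
       -1.22412293e+00, -2.88122474e-01]), 'qd': array([-1.41642558e-03,  1.16805680e-03,  6.52167732e-05,  9.20278958e-04,
       -4.59022270e-04,  6.17073544e-04]), 'joint_efforts': array([-8.00930356e-04, -5.82726967e+01,  2.93058443e+01,  6.99745238e+00,
        6.93249181e-03, -2.06530804e-04]), 'eef_pos': array([ 6.74490467e-01, -2.55673801e-05,  2.25601650e-01]), 'ee_rot': array([ 3.13987682e+00, -1.47136944e-04, -1.57094309e+00]), 'force': array([ 0.03483572, -0.46908439,  0.16598096]), 'moment': array([-0.01809657, -0.00566677, -0.02335753]), 'width': 0.08778973210673136}
scene [[ 0.53306235 -0.70251636  0.47150323  0.9655605 ]
 [ 0.84607271  0.44415686 -0.29476372 -0.22704377]
 [-0.00234506  0.55605346  0.83114322  0.74392351]
 [ 0.          0.          0.          1.        ]] [[452.96660075   0.         320.17258595]
 [  0.         452.96660075 234.97173261]
 [  0.           0.           1.        ]] -0.11740773076761289
reader 0.95 [250.9, 220.3, 419.9, 366.7] [ 0.71735192 -0.01886
[... 606 characters left out ...]
46.80083835]
 [  0.           0.           1.        ]] -0.18909584862512008
reader 0.68 [279.2, 161.6, 416.9, 312.1] [ 0.66930848 -0.02303537  0.03141915]
reader 0.25 [351.8, 332.2, 419.3, 391.9] [ 0.5096214  -0.25910302  0.02244408]
tray_center 0.81 [170.9, 176.1, 244.7, 225.6] [0.48620276 0.28592444 0.01501156]
tray_center 0.75 [145.0, 234.5, 206.2, 273.7] [0.35607114 0.17662498 0.01218555]
bowl 0.81 [349.9, 328.8, 418.7, 393.6] [ 0.50963347 -0.25884364  0.02244375]
jar 0.78 [438.8, 268.7, 483.1, 325.9] [ 0.6815118  -0.26506107  0.0619499 ]
jar 0.38 [350.0, 331.9, 418.2, 392.5] [ 0.50921582 -0.25905141  0.02249061]
brush 0.55 [267.0, 157.5, 333.0, 184.9] [0.7006569  0.25426695 0.01811253]
```

View pics/scene0.png

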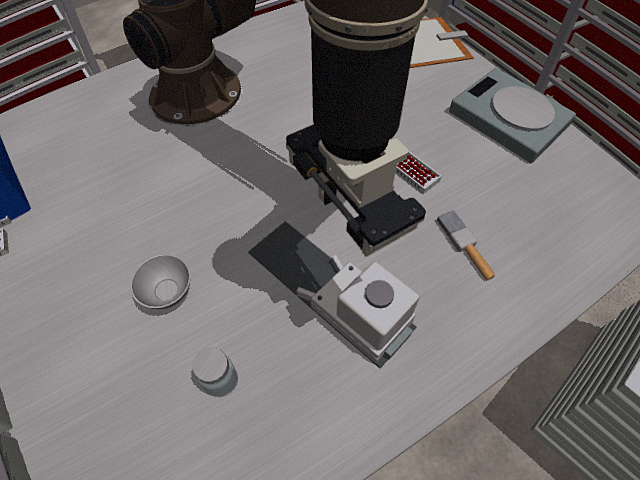

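View pics/side0.png

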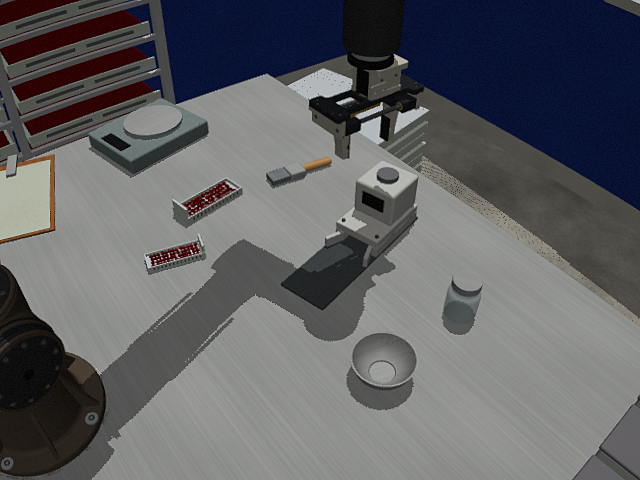

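The side view shows two trays: an upper one at about (207,200) with its plate at the lower left, and a lower one at about (175,255) with its plate at the right. The bed runs from (308,290) to the mouth at about (350,240). Next I'll measure the trays and the reader.

```bash
ls *.npy; python3 - <<'E'
import numpy as np,cv2,glob
W=np.load('side.npy');C=np.load('sidec.npy')
for f in sorted(glob.glob('side_tray*_*.npy')):
    m=np.load(f);P=W[m];P=P[np.isfinite(P[:,0])&(P[:,2]>0.004)]
    r=cv2.minAreaRect(P[:,:2].astype(np.float32)*1000);print(f,len(P),r,np.percentile(P[:,2],[5,50,90,99,100]))
    hi=P[P[:,2]>0.026];print(' plate',len(hi),hi.mean(0) if len(hi) else 0, hi.max(0) if len(hi) else 0)
    if len(hi): print(cv2.minAreaRect(hi[:,:2].astype(np.float32)*1000))
for n in ['side','scene']:
    W=np.load(n+'.npy');C=np.load(n+'c.npy').astype(int)
    # bed: dark, z~6mm
    m=(C.max(-1)<75)&(W[...,2]>0.002)&(W[...,2]<0.011)&(W[...,0]>.4)&(W[...,0]<.9)&(abs(W[...,1])<.2)
    m=cv2.morphologyEx(m.astype(np.uint8),cv2.MORPH_OPEN,np.ones((3,3)))
    k,l,s,c=cv2.connectedComponentsWithStats(m);i=1+np.argmax(s[1:,4]);P=W[l==i]
    print(n,'bed',len(P),cv2.boxPoints(cv2.minAreaRect(P[:,:2].astype(np.float32)*1000)),cv2.minAreaRect(P[:,:2].astype(np.float32)*1000),np.median(P[:,2]))
    f='side_reader_279.npy' if n=='side' else 'scene_reader_250.npy'
    R=W[np.load(f)]
    for a,b in((.110,.125),(.038,.05)):
        Q=R[(R[:,2]>a)&(R[:,2]<b)]
        print(a,len(Q),cv2.minAreaRect(Q[:,:2].astype(np.float32)*1000),np.median(Q[:,2]))
E
```

```text
scene.npy
scene_reader_250.npy
scene_tray_center_392.npy
scenec.npy
side.npy
side_reader_279.npy
side_reader_351.npy
side_tray_center_145.npy
side_tray_center_170.npy
sidec.npy
side_tray_center_145.npy 1145 ((356.1289367675781, 186.3988800048828), (64.59317779541016, 116.07965850830078), 78.26077270507812) [0.00726308 0.01241567 0.01620844 0.0329202  0.03585596]
 plate 38 [0.40786326 0.16314815 0.0319215 ] [0.41444936 0.18191813 0.03585596]
((408.14691162109375, 164.16049194335938), (37.42622375488281, 4.721963405609131), 77.1883773803711)
side_tray_center_170.npy 1512 ((492.8981628417969, 301.2863464355469), (155.67605590820312, 81.98716735839844), 9.643303871154785) [0.00658253 0.01543702 0.02153516 0.04168153 0.04489696]
 plate 117 [0.42203512 0.27883193 0.03626207] [0.42867178 0.30877314 0.04489696]
((422.9409484863281, 282.26025390625), (9.13647174835205, 53.933040618896484), 9.11276912689209)
side bed 3376 [[ 477.39044     -1.3648224]
 [ 502.5114    -103.48204  ]
 [ 691.0208     -57.108536 ]
 [ 665.89984     45.008682 ]] ((584.2056274414062, -29.236679077148438), (194.12962341308594, 105.1617202758789), 13.820391654968262) 0.007546238523523596
0.11 1185 ((752.8726196289062, 10.647712707519531), (98.5144271850586, 92.6445541381836), 13.586668014526367) 0.1203207336265324
0.038 1271 ((728.43212890625, 5.802520751953125), (153.2619171142578, 102.93618774414062), 14.260275840759277) 0.046425885453523774
scene bed 3447 [[ 478.46478     -5.7758083]
 [ 503.15912   -102.95714  ]
 [ 655.2646     -64.30634  ]
 [ 630.57025     32.874985 ]] ((566.8646850585938, -35.04107666015625), (156.93936157226562, 100.26972198486328), 14.257401466369629) 0.005442481486398254
0.11 2754 ((752.789794921875, 10.300464630126953), (95.78802490234375, 91.5545425415039), 13.864645004272461) 0.11875195942366451
0.038 1491 ((728.5097045898438, 4.86126708984375), (151.04257202148438, 100.38285064697266), 13.432868957519531) 0.044007312565261136
```

Request:
{"api": "apply_moves", "payload": {"moves": [[1,-0.029,0.0195,0,0],[1,-0.029,0.0195,0,0],[1,-0.029,0.0195,0,0],[1,-0.029,0.0195,0,0],[1,-0.029,0.0195,0,0],[1,-0.029,0.0195,0,0],[1,-0.029,0.0195,0,0],[1,-0.029,0.0195,0,0],[1,-0.029,0.0195,0,0],[1,-0.029,0.0195,0,0]]}}

```text
t: 1.43
eef_pos: [0.4788, 0.2912, 0.2269]
ee_rot: [-3.141, 0.001, -1.571]
force: [1.3, 0.4, -0.5]
width: 0.0879
```

Request:
{"api": "apply_moves", "payload": {"moves": [[1,0,0,0,0.1173],[1,0,0,0,0.1173],[1,0,0,0,0.1173],[1,0,0,0,0.1173],[1,0,0,0,0.1173],[1,0,0,0,0.1173],[1,0,0,0,0.1173],[1,0,0,0,0.1173],[1,0,0,0,0.1173],[1,0,0,0,0.1173],[1,0,0,0,0.1173],[1,0,0,0,0.1173]]}}

```text
t: 2.43
eef_pos: [0.48, 0.29, 0.2267]
ee_rot: [3.141, 0.0, -2.984]
force: [-0.1, -0.1, 1.1]
width: 0.0878
```

```bash
python3 - <<'E'
from h import *
s=arm.get_state();print(s['t'],s['eef_pos'],s['ee_rot'],s['q'])
p=eyes.grab_frame('wrist');save(p,'w1');W=cloud(p);np.save('w1.npy',W)
q=eyes.grab_frame('scene');save(q,'s1');Ws=cloud(q)
for n,pp,WW in(('w',p,W),('s',q,Ws)):
  for d in outline_of('tray_center',pp):
    P=WW[d['region']];P=P[np.isfinite(P[:,0])&(P[:,2]>.006)]
    print(n,d['score'],d['extent'],len(P),cv2.minAreaRect(P[:,:2].astype(np.float32)*1000),np.percentile(P[:,2],[1,50,99]))
    Q=P[(P[:,2]>.012)&(P[:,2]<.022)];print(' rim',cv2.minAreaRect(Q[:,:2].astype(np.float32)*1000))
    Q=P[P[:,2]>.032]
    if len(Q)>5:print(' plate',cv2.minAreaRect(Q[:,:2].astype(np.float32)*1000),Q[:,2].max())
E
```

```text
2.4333 [0.47998783 0.28999059 0.22672365] [ 3.14141509e+00  2.39270176e-04 -2.98414833e+00] [ 8.92559615e-01  1.71322773e-01 -2.43476133e-01  3.14351644e-05
 -1.15570086e+00 -2.30592427e+00]
w 0.98 [294.4, 144.4, 348.0, 278.7] 6872 ((492.5149841308594, 292.07177734375), (150.80393981933594, 56.746883392333984), 8.913155555725098) [0.00996244 0.01467956 0.04101297]
 rim ((492.5394592285156, 292.07562255859375), (150.7542724609375, 56.746883392333984), 8.913155555725098)
 plate ((420.8187561035156, 280.8714599609375), (5.665858268737793, 48.593605041503906), 8.955048561096191) 0.042594849064624074
w 0.63 [185.0, 2.4, 275.2, 130.3] 5855 ((353.31646728515625, 180.02505493164062), (44.38101577758789, 115.75132751464844), 75.62970733642578) [0.00719269 0.01138493 0.0317571 ]
 rim ((353.17169189453125, 180.04940795898438), (44.38029098510742, 115.46407318115234), 75.605224609375)
 plate ((407.384765625, 167.35426330566406), (35.409881591796875, 4.329684257507324), 75.28156280517578) 0.033528118101897375
s 0.97 [312.4, 127.1, 348.2, 170.7] 740 ((355.0554504394531, 178.94656372070312), (43.63011169433594, 120.2477035522461), 75.6010971069336) [0.00622838 0.01051325 0.03031937]
 rim ((356.0315856933594, 178.35565185546875), (43.27198028564453, 117.93932342529297), 76.16380310058594)
s 0.73 [373.7, 133.8, 439.6, 193.3] 1618 ((493.54364013671875, 291.50262451171875), (151.69712829589844, 59.22146224975586), 9.303218841552734) [0.00662833 0.01359893 0.03955522]
 rim ((494.29180908203125, 291.62518310546875), (148.69772338867188, 59.22146224975586), 9.303217887878418)
 plate ((422.4255676269531, 277.9139099121094), (6.918458938598633, 47.66461944580078), 8.099324226379395) 0.04150196422290742
```

The wrist view puts the large tray (150.8 × 56.7 mm) at (0.4925, 0.292) with yaw 8.95°. Descending to grip it.

Request:
{"api": "apply_moves", "payload": {"moves": [[1,-0.0127,0,0.03,0],[1,0,0,0.035,0],[1,0,0,0.035,0],[1,0,0,0.035,0],[1,0,0,0.03,0],[1,0,0,0.02,0],[1,0,0,0.015,0],[1,0,0,0.012,0],[1,0,0,0.009,0],[1,0,0,0,0],[1,0,0,0,0]]}}

```text
t: 3.55
eef_pos: [0.4925, 0.292, 0.0055]
ee_rot: [-3.141, -0.0, -2.977]
force: [-0.5, -0.2, -0.0]
width: 0.0873
```

Request:
{"api": "apply_moves", "payload": {"moves": [[-1,0,0,0,0],[-1,0,0,0,0],[-1,0,0,0,0],[-1,0,0,0,0],[-1,0,0,0,0],[-1,0,0,0,0],[-1,0,0,0,0],[-1,0,0,0,0]], "newtons": 25}}

```text
t: 4.22
eef_pos: [0.4926, 0.2922, 0.0059]
ee_rot: [3.141, 0.0, -2.978]
force: [-0.2, -1.1, 3.2]
width: 0.0553
```

Request:
{"api": "apply_moves", "payload": {"moves": [[-1,0,0,-0.005,0],[-1,0,0,-0.02,0],[-1,0,0,-0.03,0],[-1,0,0,-0.03,0],[-1,0,0,-0.02,0],[-1,0,0,-0.005,0]]}}

```text
t: 4.72
eef_pos: [0.4939, 0.2933, 0.1194]
ee_rot: [3.139, 0.004, -2.978]
force: [0.5, 0.5, -1.1]
width: 0.0556
```

```bash
python3 - <<'E'
from h import *
s=arm.get_state();print(s['t'],s['eef_pos'],s['ee_rot'],s['width'],s['force'])
for n in ['scene','side']:
    p=eyes.grab_frame(n);save(p,n+'2');W=cloud(p);C=p['color'].astype(int)
    m=(C.max(-1)<90)&(W[...,2]>0.002)&(W[...,2]<0.011)&(W[...,0]>.4)&(W[...,0]<.7)&(abs(W[...,1])<.2)
    m=cv2.morphologyEx(m.astype(np.uint8),cv2.MORPH_OPEN,np.ones((3,3)))
    k,l,st,c=cv2.connectedComponentsWithStats(m);i=1+np.argmax(st[1:,4]);P=W[l==i]
    print(n,'bed',len(P),cv2.boxPoints(cv2.minAreaRect(P[:,:2].astype(np.float32)*1000)),cv2.minAreaRect(P[:,:2].astype(np.float32)*1000))
    R=W[(W[...,0]>.6)&(W[...,0]<.9)&(abs(W[...,1])<.12)]
    for a,b in((.110,.125),(.040,.05)):
        Q=R[(R[:,2]>a)&(R[:,2]<b)]
        print(a,len(Q),cv2.minAreaRect(Q[:,:2].astype(np.float32)*1000),np.median(Q[:,2]))
    # guides
    Rg=R[(R[:,2]>.022)&(R[:,2]<.03)&(R[:,0]<.68)]
    print('guides',len(Rg))
    if len(Rg):
        a=np.radians(13.8);d=Rg[:,:2]-[.6557,-.0133]
        x=d@[np.cos(a),np.sin(a)];y=d@[-np.sin(a),np.cos(a)]
        for lo in range(-40,5,8):
            k=(x>lo/1e3)&(x<(lo+8)/1e3)
            print(lo,[ (len(t),np.round(np.percentile(t,[2,98])*1e3,1)) if len(t) else 0 for t in(y[k&(y<0)],y[k&(y>0)])])
    if n=='side':
      for d in outline_of('tray_center',p):print(d['score'],d['extent'])
E
```

```text
4.7167 [0.49385687 0.29325546 0.11943935] [ 3.13866253  0.00442696 -2.97786203] 0.05559221752852728 [ 0.45786109  0.46894984 -1.13834504]
scene bed 3459 [[ 478.83136     -6.3662167]
 [ 503.7614    -103.19952  ]
 [ 655.3632     -64.169136 ]
 [ 630.43317     32.66416  ]] ((567.0972900390625, -35.267677307128906), (156.5454559326172, 99.99097442626953), 14.43745231628418)
0.11 2784 ((753.1261596679688, 10.491455078125), (95.5362777709961, 91.87039184570312), 13.118878364562988) 0.11875038496273543
0.04 1453 ((728.117431640625, 5.0806121826171875), (151.19985961914062, 100.75257110595703), 13.29189682006836) 0.04412654577763209
guides 180
-40 [(10, array([-50. , -42.3])), (10, array([42.5, 50.6]))]
-32 [(23, array([-48.9, -40.2])), (21, array([39.8, 50.1]))]
-24 [(27, array([-46.9, -37. ])), (21, array([38.1, 46.8]))]
-16 [(24, array([-42.7, -33.4])), (20, array([34.8, 44. ]))]
-8 [(8, array([-40.3, -31.8])), (4, array([34.4, 43. ]))]
0 [(8, array([-49. , -47.5])), 0]
side bed 3369 [[ 477.8543      -5.1362133]
 [ 501.6812    -103.82919  ]
 [ 690.79767    -58.17186  ]
 [ 666.97076     40.52112  ]] ((584.3259887695312, -31.654037475585938), (194.54981994628906, 101.5284423828125), 13.572875022888184)
0.11 1198 ((752.0203247070312, 10.819107055664062), (97.80809020996094, 93.39143371582031), 15.165217399597168) 0.12022344920811778
0.04 1217 ((727.4838256835938, 4.126045227050781), (150.67813110351562, 101.88345336914062), 14.2534818649292) 0.04649861912343478
guides 212
-40 [(12, array([-49. , -42.9])), (12, array([43.2, 50.9]))]
-32 [(15, array([-49.6, -41.3])), (21, array([39.7, 51.2]))]
-24 [(14, array([-45.9, -37. ])), (18, array([37.2, 49.9]))]
-16 [(12, array([-43.1, -34.9])), (19, array([34.5, 45.8]))]
-8 [(16, array([-45.4, -31.6])), (19, array([30.9, 41.4]))]
0 [(25, array([-49.7,  -7.8])), (22, array([14.6, 50.9]))]
0.82 [163.3, 141.7, 238.1, 178.2]
0.73 [284.2, 162.0, 415.0, 309.1]
```

View pics/side2.png

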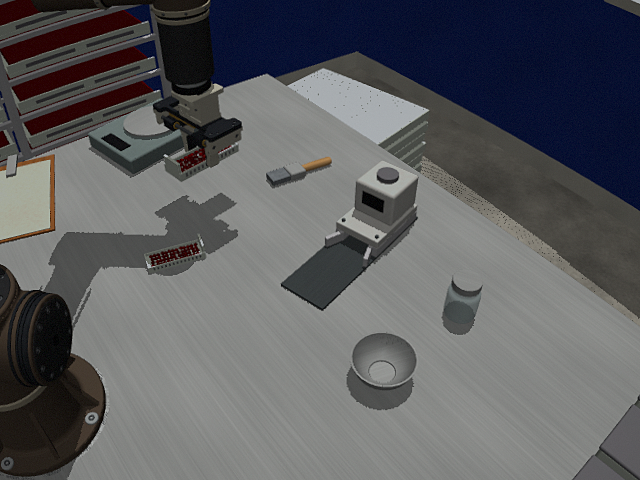

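The arm holds the tray level and there's nothing between it and the reader. Mouth is at about (0.656, −0.013), yaw 13.8°. Carrying the tray over the bed.

Request:
{"api": "apply_moves", "payload": {"moves": [[-1,0,0,0,-0.077],[-1,0.001,-0.02,0,0],[-1,0.0017,-0.035,0,0],[-1,0.0017,-0.035,0,0],[-1,0.0017,-0.035,0,0],[-1,0.0017,-0.035,0,0],[-1,0.0017,-0.035,0,0],[-1,0.0017,-0.035,0,0],[-1,0.0017,-0.035,0,0],[-1,0.0016,-0.033,0,0],[-1,0.001,-0.025,0,0],[-1,0.0004,-0.013,0,0]]}}

```text
t: 5.87
eef_pos: [0.5557, -0.041, 0.1133]
ee_rot: [3.142, -0.004, -2.904]
force: [0.1, 0.6, -1.5]
width: 0.0561
```

Request:
{"api": "apply_moves", "payload": {"moves": [[-1,0,0,0,0],[-1,0,0,0,0],[-1,0,0,0,0]]}}

```text
t: 6.12
eef_pos: [0.5564, -0.0376, 0.1146]
ee_rot: [3.141, -0.002, -2.902]
force: [0.5, 0.4, -1.8]
width: 0.0562
```

Request:
{"api": "apply_moves", "payload": {"moves": [[-1,0,0,0.02,0],[-1,0,0,0.025,0],[-1,0,0,0.02,0],[-1,0,0,0.015,0],[-1,0,0,0.01,0],[-1,0,0,0.004,0],[-1,0,0,0.002,0],[-1,0,0,0,0],[-1,0,0,0,0]]}}

```text
t: 6.87
eef_pos: [0.5577, -0.0377, 0.0204]
ee_rot: [-3.142, 0.001, -2.901]
force: [0.3, -0.0, -1.4]
width: 0.0556
```

```bash
python3 - <<'E'
from h import *
s=arm.get_state();print(s['t'],s['eef_pos'],s['ee_rot'],s['width'],s['force'])
for n in['scene','side','wrist']:
  q=eyes.grab_frame(n);save(q,n+'3');W=cloud(q)
  for d in outline_of('tray_center',q)[:3]:
    P=W[d['region']];P=P[np.isfinite(P[:,0])&(P[:,2]>.010)]
    if len(P)<20: continue
    r=cv2.minAreaRect(P[:,:2].astype(np.float32)*1000);print(n,d['score'],d['extent'],r,np.percentile(P[:,2],[2,50,99]))
E
```

```text
6.8667 [ 0.55765604 -0.03769696  0.02035995] [-3.14151104e+00  1.33765675e-03 -2.90085576e+00] 0.05555884160794431 [ 0.30904482 -0.00310762 -1.41574933]
scene 0.77 [280.0, 235.5, 329.0, 287.5] ((583.9351196289062, -30.62417221069336), (97.87921905517578, 57.73234939575195), 12.887019157409668) [0.01866512 0.02753562 0.03353977]
scene 0.53 [269.3, 238.8, 418.9, 370.9] ((687.3046264648438, -5.417945861816406), (259.4321594238281, 101.55831146240234), 13.670791625976562) [0.01502712 0.10285999 0.13025649]
side 0.95 [146.4, 236.6, 208.3, 277.1] ((355.4247741699219, 181.08419799804688), (49.8062629699707, 115.98169708251953), 76.05552673339844) [0.01024019 0.01317775 0.03303047]
side 0.59 [285.0, 245.4, 332.6, 299.1] ((547.3648681640625, -40.85199737548828), (131.59169006347656, 68.1772689819336), 18.044597625732422) [0.01788671 0.03090597 0.05702391]
wrist 0.58 [253.2, 147.7, 391.9, 397.4] ((549.2029418945312, -41.018672943115234), (133.02920532226562, 58.64804458618164), 13.474705696105957) [0.02482744 0.02930409 0.0554059 ]
```

View pics/side3.png

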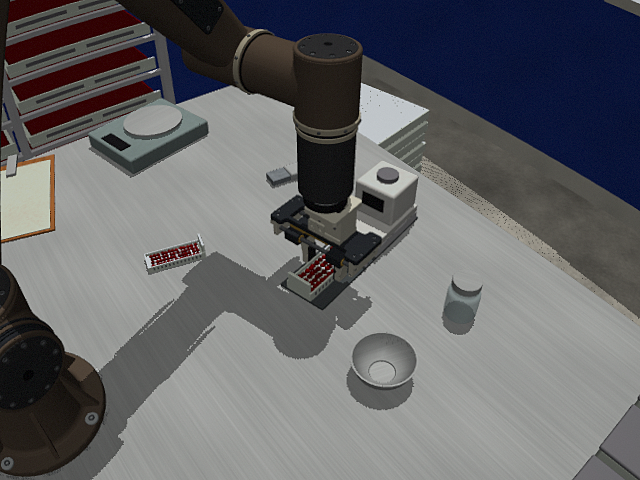

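The tray is lined up over the bed, about 8 mm too high. Lowering it slowly until it touches.

Request:
{"api": "apply_moves", "payload": {"moves": [[-1,0,0,0.003,0],[-1,0,0,0.002,0],[-1,0,0,0.001,0],[-1,0,0,0.001,0],[-1,0,0,0,0],[-1,0,0,0,0]]}}

```text
t: 7.67
eef_pos: [0.5569, -0.0381, 0.0124]
ee_rot: [-3.142, -0.0, -2.901]
force: [0.0, -0.3, -3.0]
width: 0.0554
```

Request:
{"api": "apply_moves", "payload": {"moves": [[-1,0,0,0.001,0],[-1,0,0,0,0],[-1,0,0,0,0]]}}

```text
t: 7.92
eef_pos: [0.5572, -0.0381, 0.0119]
ee_rot: [-3.142, 0.0, -2.901]
force: [-1.4, 0.2, 3.0]
width: 0.0558
```

Request:
{"api": "apply_moves", "payload": {"moves": [[0.8,0,0,0,0],[0.8,0,0,0,0],[0.8,0,0,0,0],[0.8,0,0,0,0],[0.8,0,0,-0.01,0],[0.8,0,0,-0.03,0],[0.8,0,0,-0.03,0],[0.8,0,0,-0.02,0],[-1,0.03,0,0,0],[-1,0.04,0,0,0],[-1,0.03,0,0,0],[-1,0.03,0,0,0]]}}

```text
t: 8.92
eef_pos: [0.4291, -0.0694, 0.1021]
ee_rot: [3.142, 0.001, -2.901]
force: [0.3, 0.1, 0.4]
width: 0.0575
```

```bash
python3 - <<'E'
from h import *
s=arm.get_state();print(s['t'],s['eef_pos'],s['ee_rot'],s['width'],s['force'])
for n in['wrist','scene','side']:
  q=eyes.grab_frame(n);save(q,n+'4');W=cloud(q)
  for d in outline_of('tray_center',q)[:3]:
    P=W[d['region']];P=P[np.isfinite(P[:,0])&(P[:,2]>.014)&(P[:,0]>.4)]
    if len(P)<20: continue
    r=cv2.minAreaRect(P[:,:2].astype(np.float32)*1000);print(n,d['score'],d['extent'],r,np.percentile(P[:,2],[2,50,99]))
    Q=P[P[:,2]>.036]
    if len(Q)>5: print(' plate',cv2.minAreaRect(Q[:,:2].astype(np.float32)*1000))
E
```

```text
8.9167 [ 0.42909859 -0.06944654  0.1021261 ] [ 3.14154793e+00  5.47907467e-04 -2.90141006e+00] 0.05754026568923449 [0.32391955 0.07968694 0.3652982 ]
wrist 0.75 [286.1, 305.7, 357.9, 398.6] ((484.3750305175781, -55.58392333984375), (168.6051025390625, 56.484989166259766), 13.522287368774414) [0.01565942 0.02199989 0.18475449]
 plate ((443.9115295410156, -65.47291564941406), (85.28296661376953, 49.839176177978516), 13.741959571838379)
wrist 0.73 [578.1, 194.2, 640.0, 298.0] ((405.1114196777344, 166.71109008789062), (43.431602478027344, 9.58374309539795), 89.5594711303711) [0.01425716 0.03007035 0.0325871 ]
scene 0.88 [311.1, 128.9, 347.1, 170.6] ((409.10833740234375, 164.8933868408203), (41.323036193847656, 7.763953685760498), 72.93682098388672) [0.01458448 0.02454677 0.03129033]
side 0.78 [289.8, 238.3, 358.5, 302.5] ((516.02490234375, -71.7490234375), (269.7890930175781, 100.73152160644531), 35.43008804321289) [0.015281   0.02190264 0.17099349]
 plate ((475.09912109375, -120.0199203491211), (135.4612579345703, 60.15324401855469), 58.52751541137695)
```

View pics/wrist4.png

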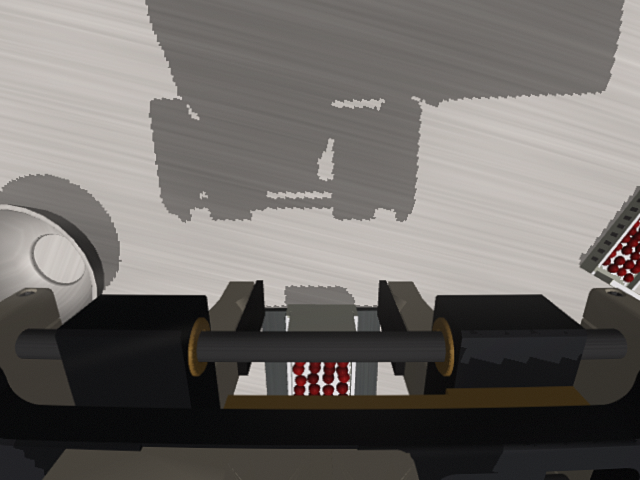

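View pics/side4.png

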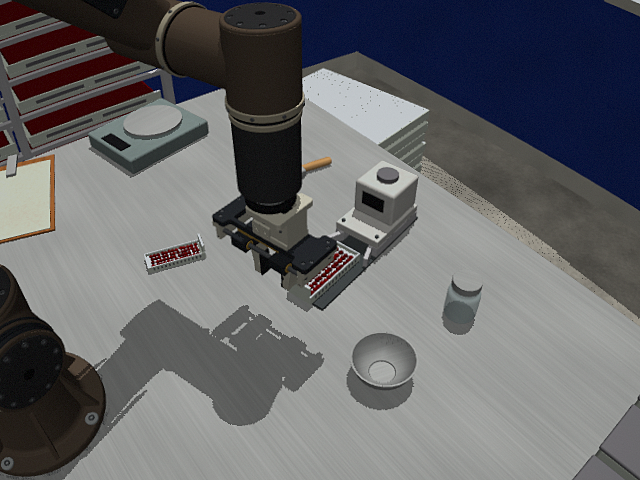

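The tray lies flat on the bed, in line with the tunnel. Lowering the shut fingers behind the push plate, with the tips clear of the bed.

Request:
{"api": "apply_moves", "payload": {"moves": [[-1,0,0,0.015,0],[-1,0,0,0.02,0],[-1,0,0,0.02,0],[-1,0,0,0.015,0],[-1,0,0,0.01,0],[-1,0,0,0.006,0],[-1,0,0,0,0],[-1,0,0,0,0],[-1,-0.01,0,0,0],[-1,-0.01,0,0,0],[-1,0,0,0,0],[-1,0,0,0,0]]}}

```text
t: 10.22
eef_pos: [0.4516, -0.0639, 0.016]
ee_rot: [-3.142, 0.001, -2.901]
force: [-0.4, 0.7, -0.5]
width: 0.0002
```

Request:
{"api": "apply_moves", "payload": {"moves": [[-1,-0.004,0,0,0],[-1,-0.004,0,0,0],[-1,-0.004,0,0,0],[-1,-0.004,0,0,0],[-1,-0.004,0,0,0],[-1,-0.003,0,0,0],[-1,-0.003,0,0,0],[-1,-0.003,0,0,0],[-1,-0.003,0,0,0],[-1,-0.003,0,0,0],[-1,0,0,0,0]]}}

```text
t: 11.13
eef_pos: [0.485, -0.0557, 0.0156]
ee_rot: [-3.142, 0.001, -2.901]
force: [-0.1, 0.4, -0.2]
width: 0.0005
```

Request:
{"api": "apply_moves", "payload": {"moves": [[-1,-0.003,0,0,0],[-1,-0.003,0,0,0],[-1,-0.003,0,0,0],[-1,-0.003,0,0,0],[-1,-0.003,0,0,0],[-1,-0.003,0,0,0],[-1,-0.003,0,0,0],[-1,-0.003,0,0,0]]}}

```text
t: 11.8
eef_pos: [0.5078, -0.0501, 0.0156]
ee_rot: [-3.142, 0.0, -2.901]
force: [-1.8, -0.3, 0.9]
width: 0.0006
```

```bash
python3 - <<'E'
from h import *
s=arm.get_state();print(s['t'],s['eef_pos'],s['ee_rot'],s['force'])
X=s['eef_pos']-[.6557,-.0133,0];print(X[:2]@[.9711,.2385],X[:2]@[-.2385,.9711])
for n in['scene','side']:
  q=eyes.grab_frame(n);save(q,n+'5')
E
```

```text
11.8 [ 0.50780532 -0.05014118  0.01556661] [-3.14158511e+00  9.61747623e-05 -2.90136425e+00] [-1.83464445 -0.33042884  0.8721831 ]
-0.15240714450911447 -0.0005035857997362174
```

View pics/side5.png

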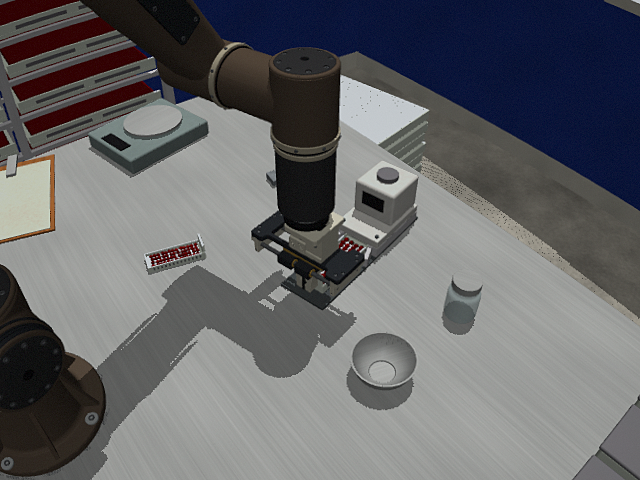

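The tray slides ahead of the fingers with about 2 N of friction, and the nose is at the mouth. Continuing.

Request:
{"api": "apply_moves", "payload": {"moves": [[-1,-0.003,0,0,0],[-1,-0.003,0,0,0],[-1,-0.003,0,0,0],[-1,-0.003,0,0,0],[-1,-0.003,0,0,0],[-1,-0.003,0,0,0],[-1,-0.003,0,0,0],[-1,-0.003,0,0,0],[-1,-0.003,0,0,0],[-1,-0.003,0,0,0]]}}

```text
t: 12.73
eef_pos: [0.5369, -0.0431, 0.0156]
ee_rot: [-3.142, -0.0, -2.901]
force: [-2.3, -0.8, 0.8]
width: 0.0006
```

Request:
{"api": "apply_moves", "payload": {"moves": [[-1,-0.003,0,0,0],[-1,-0.003,0,0,0],[-1,-0.003,0,0,0],[-1,-0.003,0,0,0],[-1,-0.003,0,0,0],[-1,-0.003,0,0,0],[-1,-0.003,0,0,0],[-1,-0.003,0,0,0],[-1,-0.003,0,0,0]]}}

```text
t: 13.48
eef_pos: [0.5631, -0.0366, 0.0156]
ee_rot: [-3.142, -0.0, -2.901]
force: [-2.7, -1.2, 1.8]
width: 0.0008
```

Request:
{"api": "apply_moves", "payload": {"moves": [[-1,-0.002,0,0,0],[-1,-0.002,0,0,0],[-1,-0.002,0,0,0],[-1,-0.002,0,0,0]]}}

```text
t: 13.82
eef_pos: [0.5708, -0.0347, 0.0155]
ee_rot: [3.142, -0.0, -2.901]
force: [-1.8, -0.7, 1.7]
width: 0.0005
```

Request:
{"api": "apply_moves", "payload": {"moves": [[-1,-0.0015,0,0,0],[-1,-0.0015,0,0,0],[-1,-0.0015,0,0,0],[-1,-0.0015,0,0,0],[-1,-0.0015,0,0,0]]}}

```text
t: 14.23
eef_pos: [0.578, -0.0329, 0.0155]
ee_rot: [3.142, 0.0, -2.901]
force: [-1.1, 0.2, 0.8]
width: 0.0005
```

Request:
{"api": "apply_moves", "payload": {"moves": [[-1,-0.001,0,0,0],[-1,-0.001,0,0,0],[-1,0,0,0,0]]}}

```text
t: 14.48
eef_pos: [0.5802, -0.0324, 0.0156]
ee_rot: [-3.142, 0.0, -2.901]
force: [-0.5, 0.4, 0.4]
width: 0.0003
```

Request:
{"api": "apply_moves", "payload": {"moves": [[-1,-0.001,0,0,0],[-1,-0.001,0,0,0],[-1,0,0,0,0]]}}

```text
t: 14.73
eef_pos: [0.5822, -0.0319, 0.0156]
ee_rot: [-3.142, 0.0, -2.901]
force: [-1.4, -0.6, -0.6]
width: 0.0003
```

Request:
{"api": "apply_moves", "payload": {"moves": [[-1,-0.001,0,0,0],[-1,-0.001,0,0,0],[-1,0,0,0,0]]}}

```text
t: 14.98
eef_pos: [0.584, -0.0315, 0.0155]
ee_rot: [-3.142, 0.0, -2.901]
force: [-0.8, -0.2, -0.4]
width: 0.0002
```

Request:
{"api": "apply_moves", "payload": {"moves": [[-1,-0.001,0,0,0],[-1,-0.001,0,0,0],[-1,0,0,0,0]]}}

```text
t: 15.23
eef_pos: [0.586, -0.031, 0.0156]
ee_rot: [-3.142, 0.0, -2.901]
force: [-0.5, -0.2, -0.3]
width: 0.0004
```

Request:
{"api": "apply_moves", "payload": {"moves": [[-1,-0.001,0,0,0],[-1,-0.001,0,0,0],[-1,0,0,0,0]]}}

```text
t: 15.48
eef_pos: [0.5879, -0.0305, 0.0156]
ee_rot: [-3.142, 0.0, -2.901]
force: [-0.3, -0.8, -0.2]
width: 0.0004
```

Request:
{"api": "apply_moves", "payload": {"moves": [[-1,-0.001,0,0,0],[-1,-0.001,0,0,0],[-1,0,0,0,0]]}}

```text
t: 15.73
eef_pos: [0.5899, -0.03, 0.0156]
ee_rot: [-3.142, 0.0, -2.901]
force: [-0.7, -0.6, -0.0]
width: 0.0007
```

Request:
{"api": "apply_moves", "payload": {"moves": [[-1,-0.001,0,0,0],[-1,-0.001,0,0,0],[-1,0,0,0,0]]}}

```text
t: 15.98
eef_pos: [0.5914, -0.0297, 0.0155]
ee_rot: [-3.142, -0.0, -2.901]
force: [-3.1, -1.0, 1.7]
width: 0.0005
```

Request:
{"api": "apply_moves", "payload": {"moves": [[-1,-0.001,0,0,0],[-1,-0.001,0,0,0],[-1,0,0,0,0]]}}

```text
t: 16.23
eef_pos: [0.5921, -0.0296, 0.0154]
ee_rot: [3.142, -0.003, -2.902]
force: [-5.9, -1.3, 4.9]
width: 0.0001
```

Force is rising, so the buffer is reached. Going on in smaller steps.

Request:
{"api": "apply_moves", "payload": {"moves": [[-1,-0.001,0,0,0],[-1,0,0,0,0],[-1,0,0,0,0]]}}

```text
t: 16.48
eef_pos: [0.5923, -0.0296, 0.0154]
ee_rot: [3.142, -0.004, -2.902]
force: [-8.2, -2.6, 5.5]
width: 0.0001
```

Request:
{"api": "apply_moves", "payload": {"moves": [[-1,-0.0005,0,0,0],[-1,0,0,0,0],[-1,0,0,0,0],[-1,0,0,0,0]]}}

```text
t: 16.82
eef_pos: [0.5924, -0.0296, 0.0153]
ee_rot: [3.141, -0.004, -2.902]
force: [-9.1, -1.1, 7.3]
width: 0.0004
```

The tool is also pressing down by about 7 N, because friction against the plate couples the two. That could put part of the push into bed friction, so I'll ease upward.

Request:
{"api": "apply_moves", "payload": {"moves": [[-1,0,0,-0.0005,0],[-1,0,0,-0.0005,0],[-1,0,0,0,0],[-1,0,0,0,0]]}}

```text
t: 17.15
eef_pos: [0.5929, -0.0294, 0.0157]
ee_rot: [3.141, -0.004, -2.902]
force: [-4.6, -1.6, -0.4]
width: 0.0006
```

Request:
{"api": "apply_moves", "payload": {"moves": [[-1,-0.0005,0,-0.0002,0],[-1,-0.0005,0,-0.0002,0],[-1,0,0,0,0],[-1,0,0,0,0]]}}

```text
t: 17.48
eef_pos: [0.5933, -0.0293, 0.0159]
ee_rot: [3.141, -0.005, -2.902]
force: [-6.2, -2.1, 0.1]
width: 0.0007
```

Request:
{"api": "apply_moves", "payload": {"moves": [[-1,-0.0005,0,-0.0003,0],[-1,0,0,0,0],[-1,0,0,0,0]]}}

```text
t: 17.73
eef_pos: [0.5935, -0.0293, 0.0161]
ee_rot: [3.141, -0.005, -2.902]
force: [-6.2, -2.1, -0.1]
width: 0.0007
```

Request:
{"api": "apply_moves", "payload": {"moves": [[-1,-0.0005,0,-0.0002,0],[-1,-0.0005,0,-0.0003,0],[-1,0,0,0,0],[-1,0,0,0,0]]}}

```text
t: 18.07
eef_pos: [0.5939, -0.0291, 0.0164]
ee_rot: [3.141, -0.006, -2.902]
force: [-7.3, -1.8, -0.7]
width: 0.0007
```

Request:
{"api": "apply_moves", "payload": {"moves": [[-1,-0.0005,0,-0.0002,0],[-1,-0.0005,0,-0.0003,0],[-1,0,0,0,0],[-1,0,0,0,0]]}}

```text
t: 18.4
eef_pos: [0.5943, -0.0291, 0.0167]
ee_rot: [3.141, -0.007, -2.903]
force: [-9.1, -3.1, 0.0]
width: 0.0002
```

The slope is now about 3.2 N/mm, which matches the buffer spring. A little more, then hold.

Request:
{"api": "apply_moves", "payload": {"moves": [[-1,-0.0005,0,-0.0002,0],[-1,-0.0005,0,-0.0003,0],[-1,-0.0004,0,-0.0001,0],[-1,0,0,0,0],[-1,0,0,0,0]]}}

```text
t: 18.82
eef_pos: [0.5949, -0.0289, 0.017]
ee_rot: [3.141, -0.009, -2.903]
force: [-11.3, -3.1, -0.3]
width: 0.0006
```

Request:
{"api": "apply_moves", "payload": {"moves": [[-1,0,0,0,0],[-1,0,0,0,0],[-1,0,0,0,0],[-1,0,0,0,0],[-1,0,0,0,0],[-1,0,0,0,0]]}}

```text
t: 19.32
eef_pos: [0.5948, -0.029, 0.017]
ee_rot: [3.141, -0.009, -2.903]
force: [-11.4, -2.8, -0.6]
width: 0.0004
```

Request:
{"api": "apply_moves", "payload": {"moves": [[-1,0,0,0,0],[-1,0,0,0,0],[-1,0,0,0,0],[-1,0,0,0,0],[-1,0,0,0,0],[-1,0,0,0,0]]}}

```text
t: 19.82
eef_pos: [0.5949, -0.029, 0.017]
ee_rot: [3.141, -0.009, -2.903]
force: [-10.2, -3.0, -0.1]
width: 0.0006
```

Held about 1 s at about 11.5 N total, roughly 9.5 N of it on the buffer. Backing off slowly so the spring can't throw the tray back.

Request:
{"api": "apply_moves", "payload": {"moves": [[-1,0.0005,0,0.0001,0],[-1,0.0005,0,0.0001,0],[-1,0.0005,0,0.0001,0],[-1,0.0005,0,0.0001,0],[-1,0.0005,0,0.0001,0],[-1,0.0005,0,0.0001,0],[-1,0.0005,0,0.0001,0],[-1,0.0005,0,0.0001,0],[-1,0,0,0,0]]}}

```text
t: 20.57
eef_pos: [0.5932, -0.0293, 0.0169]
ee_rot: [3.141, -0.005, -2.902]
force: [-5.9, -2.3, -0.8]
width: 0.0007
```

Request:
{"api": "apply_moves", "payload": {"moves": [[-1,0.0005,0,0,0],[-1,0.0005,0,0,0],[-1,0.0005,0,0,0],[-1,0.0005,0,0,0],[-1,0.0005,0,0,0],[-1,0.0005,0,0,0],[-1,0.0005,0,0,0],[-1,0.0005,0,0,0],[-1,0,0,0,0]]}}

```text
t: 21.32
eef_pos: [0.5923, -0.0294, 0.0183]
ee_rot: [-3.142, 0.001, -2.901]
force: [-2.4, -1.1, -1.5]
width: 0.0003
```

Request:
{"api": "apply_moves", "payload": {"moves": [[-1,0.0005,0,0,0],[-1,0.0005,0,0,0],[-1,0.0005,0,0,0],[-1,0.0005,0,0,0],[-1,0.0005,0,0,0],[-1,0.001,0,0,0],[-1,0.001,0,0,0],[-1,0.001,0,0,0],[-1,0,0,0,0]]}}

```text
t: 22.07
eef_pos: [0.5864, -0.0309, 0.0181]
ee_rot: [3.142, 0.0, -2.901]
force: [0.8, 0.4, -0.3]
width: 0.0005
```

Request:
{"api": "apply_moves", "payload": {"moves": [[-1,0.005,0,0,0],[-1,0.015,0,0,0],[-1,0.03,0,0,0],[-1,0.03,0,-0.01,0],[-1,0.02,0,-0.03,0],[-1,0,0,-0.03,0],[-1,0,0,-0.03,0],[-1,0,0.03,-0.03,0],[-1,0,0.04,0,0],[-1,0,0.04,0,0],[-1,0,0.04,0,0],[-1,0,0,0,0]]}}

```text
t: 23.07
eef_pos: [0.453, 0.0954, 0.1483]
ee_rot: [3.14, 0.003, -2.897]
force: [0.3, -0.1, -0.4]
width: 0.0005
```

```bash
python3 - <<'E'
from h import *
s=arm.get_state();print(s['t'],s['eef_pos'])
for n in['scene','side']:
  q=eyes.grab_frame(n);save(q,n+'6');W=cloud(q)
  d=W[...,:2]-[.6557,-.0133];x=d@[.9711,.2385];y=d@[-.2385,.9711];z=W[...,2]
  m=(abs(y)<.03)&(x>-.12)&(x<0)&(z>.034)&(z<.05)
  print(n,m.sum(),[np.round(np.percentile(a[m],[2,50,98])*1e3,1) for a in(x,y,z)])
  m=(abs(y)<.035)&(x>-.12)&(x<-.005)&(z>.018)&(z<.03)
  print(' rim',m.sum(),[np.round(np.percentile(a[m],[2,50,98])*1e3,1) for a in(x,y,z)])
  for i in range(-60,0,10):
    k=m&(x>i/1e3)&(x<(i+10)/1e3)
    if k.sum()>3: print(i,np.round(np.array([y[k].min(),y[k].max(),np.median(z[k])])*1e3,1))
E
```

```text
23.0667 [0.45301433 0.09541757 0.1482939 ]
scene 144 [array([-54.9, -50.6, -49.1]), array([-24.2,  -2.1,  24.2]), array([34.2, 44.1, 47.7])]
 rim 487 [array([-50.7, -29.1,  -8. ]), array([-27.8,  -0.3,  28. ]), array([18.1, 21. , 28.8])]
-60 [-27.9  28.1  23.5]
-50 [-28.   28.1  22.5]
-40 [-27.7  29.2  20.6]
-30 [-27.6  29.3  20.6]
-20 [-35.   27.9  20.5]
-10 [-34.8  34.8  22.3]
side 182 [array([-55.7, -52.8,  -0.3]), array([-24.3,  -0.6,  25.5]), array([34.4, 43.7, 49.3])]
 rim 390 [array([-55.3, -22.5,  -5.9]), array([-28.6,  -4.7,  27.7]), array([18.4, 23. , 28.6])]
-60 [-28.3  27.3  23.8]
-50 [-28.8 -24.5  25.4]
-40 [-29.  -14.   23.1]
-30 [-28.4  27.8  23.1]
-20 [-28.8  34.1  22.1]
-10 [-34.3  34.2  23.1]
```

View pics/side6.png

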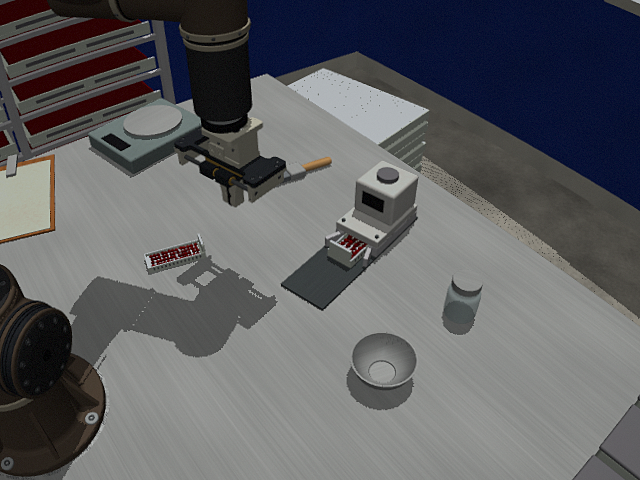

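```bash
python3 -c "
from h import *
print(job.job_done())"
```

```text
the job is handed in; nothing more can be done
None
```

I set the larger tray (about 151 × 57 mm) on the bed and pushed it through until it met the buffer. I pressed it home, let go slowly and handed the job in. No verdict is reported, so the points below are my own readings.

- **Placing:** before the push, the nose was about 27 mm short of the mouth and the tray within 1 mm of the centre line.
- **Finding the buffer:** the force began to rise with the nose about 92–94 mm past the mouth. Until then friction was about 2 N.
- **Pressing:** I held about 11.5 N at the wrist for about a second. Less friction, that is roughly 9–10 N on the buffer. The force rose by about 3.2 N per mm, which fits the 3 N per mm spring.
- **A hitch:** at first contact the fingers also pressed the tray down with about 7 N, so part of the push went into bed friction. I raised them until the vertical force was near zero before the final press.
- **Final check:** the tail is about 55 mm before the mouth, so the nose is about 94–95 mm in. The tray looks level and in line, and the arm is well clear. I did not touch the bowl, jar or brush. I could not see the gap between nose and buffer, so I judged it from force and position; it should be about 1 mm or less.

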